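Feel a shaft's end float and set it mid-float

ROBOT

A 6-joint arm with a two-finger parallel gripper is mounted at the origin on a cart in front of the work surface, level with it; the furniture and walls round the work are solid. World frame = base frame: x ahead of the robot, y to its left, z up, the work surface at z = 0. Lengths are in m, angles in rad, forces in N, time in s.
With the tool pointing down it reaches from about 0.25 to 0.85 m from the base axis. Payload 12.5 kg.
Tool frame: the origin (TCP) lies midway between the tips of the shut fingers; the grasp point (between the pads) lies 19 mm behind it; z points along the fingers, y is the direction in which the jaws open and shut (so a half turn about z gives the same grasp; the last joint's range is limited). The gripper opens to 93 mm and grips with 3 to 60 N. Pads are 15 mm wide; open, the fingers measure 128 mm over their backs; the gripper's body (75 mm by 188 mm) begins 65 mm behind the grasp point.
Start: joints at [1.029, 0.351, 1.652, -0, 1.139, -0.085], TCP at [0.243, 0.494, 0.219] pointing down, gripper open.
Joint ranges: [-2.75, 2.75], [-0.79, 2.1], [0.01, 2.65], [-1.57, 4.71], [0.07, 3.14], [-2.87, 2.87]. Speed limits (rad/s): [2.22, 2.22, 2.79, 3.14, 3.14, 3.14].

INTERFACE

Orientations are given as [roll, pitch, yaw] about the fixed x, y, z axes, in that order (R = Rz(yaw) Ry(pitch) Rx(roll)).
In Python, from workcell import r, telemetry, optics, models gives the robot as it stands. Calls block until the motion is done:
- r.reach(position, orientation): joint-space move of the TCP to a pose.
- r.servo_line(position, vel=0.15, ori=None, f_stop=None): straight line of the TCP; ori=None keeps the orientation; vel is the mean speed in m/s. With f_stop (N) it stops when the force on the tool has changed by that much, and returns True; else False.
- r.goto_joints(angles): joint-space move.
- r.gripper_to(opening, effort=None): opening from 0.0 (shut) to 1.0 (fully open); effort is the grip in N (None keeps the last); returns when the fingers have stopped.
- r.sleep(seconds).
- r.solve_ik(position, orientation): joint angles nearest the present ones, or None.
- telemetry.get_obs(): the state.
- optics.read_camera(name): name is "side" or "top" or "wrist"; returns a dict with "pixels" (480x640x3 uint8, blue, green, red), "vfov" (degrees; the focal length in pixels is half the picture's height over the tangent of half this angle, whatever the lens; pixels are square), "cx", "cy" (the principal point, pixels), "distortion" ([k1, k2, p1, p2, k3] as OpenCV has them; the pictures are not rectified), "R" (3x3) and "t" (3): a world point X has camera coordinates R X + t; the wrist camera has in their place "tool_from_camera" (4x4, takes a point from camera to tool coordinates, whose origin is the TCP and whose axes are the flange's). Camera axes: x right, y down, z forward; pixel columns grow to the right and rows downward; lengths in m; the calibration is good to about 2 mm. A picture is of the moment at which its call begins: read the wrist's pose just before it. There is no depth.
A pose or a line that the arm cannot do raises r.PlanningError and nothing moves.
- r.close_job(): hands the job in, once; it reports no verdict.
Trained networks look in a picture, given as the dict that the camera call returned (one of the last four; its "shot" number tells which), for a name from the list of things; names that differ only in an ending like _2 or _b are one class to them, and where a whole thing is asked for, a point or a joint stands for the part that bears it (a point fixed in the world has none). Each returns a list of dicts, best first, with "p" (0 to 1); they miss things now and then, are a little off and sometimes report something else, mostly with a low value. They report only what shows in the picture. A call takes as long as a camera call.
- models.spot_in(picture, name): "extent" ([left, top, right, bottom] in pixels, round what is visible of it).
- models.outline_of(picture, name): "region" (480x640 bool, what is visible of it) and "extent" ([left, top, right, bottom] in pixels, round what is visible of it).
The state is a dict: "t": time; "qpos": joint angles; "qvel": joint speeds; "effort": joint torques, N m; "tcp_pos": TCP position; "orientation": TCP orientation; "ft_force": force on the tool from outside, world axes, zero at the start; "wrist_torque": the same for the moment, N m; "finger_gap": opening from 0.0 (shut) to 1.0 (fully open).
Only numpy, scipy, OpenCV 4.12 (cv2) and the standard library are available. Lean on these libraries where they do the work, as an engineer would, in place of code of your own. Each camera call takes 0.05 s, during which the arm holds its last target.

TASK

Check the end float of the shaft in the bearing pedestal: take it by the coupling hub and press it gently in, towards the bearing, until it is firm against its inner stop, then draw it out until it is firm against its outer stop, keeping about 10 N on it for half a second each time and never more than 20 N. Then leave the shaft halfway between the two stops that you felt, ready for its coupling, and let go. Leave the other things on the bench where they are.

Things in the scene. Friction and masses are not known exactly. Their poses are not given: they have to be found in the camera images.
- pedestal: grey bearing pedestal bolted to the bench. Foot 130x120 mm; a lying barrel 72 mm in diameter, axis 75 mm above the bench, top 111 mm (grease nipple to 121 mm). Origin: on the bench under the barrel's middle. x lies along the shaft, away from the coupling hub; z up. The two end stops are hidden in the barrel; where they are, and how far apart (14 to 24 mm of free travel), differs every time.
- cover (a point): centre of the pedestal's dark round front cover (62 mm in diameter), from which the shaft, 20 mm in diameter, comes out; 66 mm from the pedestal's middle. The hub's boss stays at least 5 mm clear of it.
- shaft: the shaft with its hub. It slides only along its x axis (towards the bearing) and does not turn; steady drag about 2 N; it stays where it is left. Nothing is felt before it meets a stop; the stops are as stiff as metal. At the start it stands somewhere between them. Origin: on the bench, 120 mm along x from point hub.
- hub (a point): centre of the boss of the steel coupling hub, the part to grip: a lying cylinder 32 mm in diameter, 50 mm long, axis 75 mm above the bench, free all round; pinch it across its diameter from above. Towards its free end (-x, 25 to 37 mm from this point) it has a flange 56 mm in diameter. x lies along the shaft towards the bearing, z up.
- spanner_1: the loose combination spanner, 33x220x9 mm, lying beside the bearing; a bystander. Origin: centre of its underside.
- carpenter_pencil_1: the flat carpenter's pencil, 15x166x7 mm, lying beside the shaft; a bystander. Origin: centre of its underside.
- tape_measure_1: the tape measure, 41x89x65 mm, standing beside the bearing; a bystander. Origin: centre of its underside.
- castor_1: the small plate castor, 46x65x70 mm, standing beside the shaft; a bystander. Origin: centre of its underside.

How it is judged:
By the outcome, as a careful person would: the job done as asked, in the order asked, and still so for the second after the job is handed in, with the robot touching nothing.
It also fails if it takes over 54 s, if anything falls off the work surface, if the arm or the gripper's body presses on something with over 40 N, if the wrist force passes 120 N, or if a joint passes its speed limit or range.

## Working session

There is one attempt and no reset: what is moved stays moved. The work goes in short steps, each a Python script; the robot and the scene stay as the last script left them, time stands still between calls to the robot, and variables do not carry over. Pictures are saved under pics/ and viewed, and the job is handed in when it is done.

```bash
mkdir -p pics; ls; python3 - <<'E'
from workcell import r, telemetry, optics, models
import cv2,numpy as np
print(telemetry.get_obs())
for n in ["side","top"]:
    p=optics.read_camera(n); cv2.imwrite(f"pics/{n}0.png",p["pixels"])
    print(n,{k:v for k,v in p.items() if k!="pixels"})
    for o in ["hub","cover","pedestal","shaft","castor_1","carpenter_pencil_1","spanner_1","tape_measure_1"]:
        try: print(o,[(np.round(d["extent"],1).tolist(),round(d["p"],2)) for d in models.spot_in(p,o)[:2]])
        except Exception as e: print(o,e)
E
```

```text
pics
{'t': 0.0, 'qpos': array([ 1.02941133e+00,  3.51248047e-01,  1.65244509e+00,  4.94306484e-06,
        1.13909727e+00, -8.45912832e-02]), 'qvel': array([ 0.00024204, -0.00058748, -0.00040954, -0.00153626, -0.00119431,
       -0.00060535]), 'effort': array([-6.82586615e-04, -4.97326756e+01, -2.85242397e+01,  6.97235344e-02,
        2.57501670e-02, -1.13796054e-04]), 'tcp_pos': array([0.24237784, 0.49331744, 0.21808698]), 'orientation': array([-3.14039957e+00, -1.05669283e-04,  2.68479681e+00]), 'ft_force': array([ 0.14786178, -0.1260207 ,  0.27949984]), 'wrist_torque': array([ 0.00743063, -0.00230919,  0.00740013]), 'finger_gap': 1.0006795978803709}
side {'vfov': 48.6803378155509, 'cx': 320.69450743547424, 'cy': 237.45395711461668, 'distortion': array([-0.14330133,  0.        ,  0.        ,  0.        ,  0.        ]), 'R': array([[ 0.99521423, -0.09707648,  0.01117098],
       [-0.03116524, -0.42367557, -0.90527771],
       [ 0.09261404,  0.90059712, -0.42467337]]), 't': array([-0.53281876,  0.0574054 ,  1.08575379]), 'shot': 1}
hub [([254.4, 234.0, 309.1, 265.1], 0.66)]
cover [([
[... 490 characters left out ...]
,  0.        ,  0.        ,  0.        ,  0.        ]), 'R': array([[-0.01814574, -0.99980871, -0.00729912],
       [-0.99287955,  0.01887865, -0.11761718],
       [ 0.11773248,  0.00511289, -0.99303219]]), 't': array([-0.07264458,  0.52791627,  0.91532007]), 'shot': 2}
hub [([324.2, 255.2, 352.2, 306.6], 0.78)]
cover []
pedestal [([301.4, 177.0, 361.3, 260.8], 0.83)]
shaft [([321.9, 254.2, 353.4, 309.2], 0.84)]
castor_1 [([419.8, 291.0, 460.2, 327.3], 0.96)]
carpenter_pencil_1 [([258.5, 242.8, 278.1, 327.3], 0.71), ([323.6, 254.6, 350.1, 307.0], 0.66)]
spanner_1 [([381.1, 190.0, 414.0, 294.0], 0.65), ([322.2, 253.8, 351.5, 307.1], 0.31)]
tape_measure_1 [([229.8, 198.3, 269.1, 233.4], 0.92)]
```

View pics/side0.png

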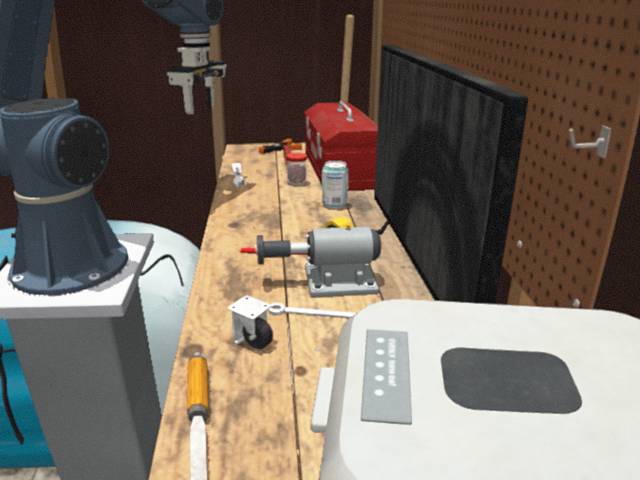

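View pics/top0.png

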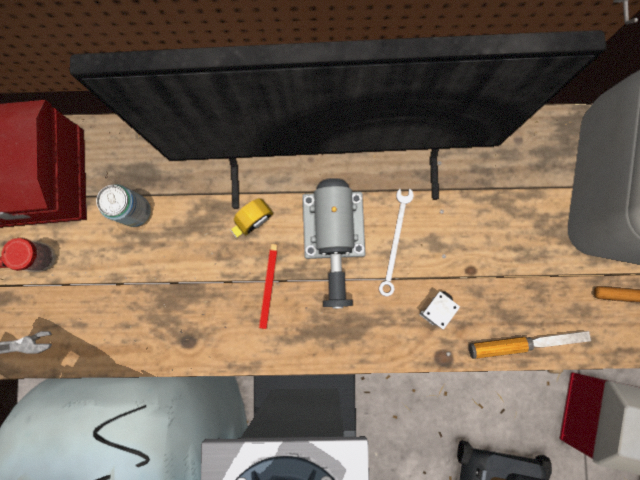

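```bash
python3 - <<'E'
import cv2
im=cv2.imread("pics/top0.png")[165:340,220:470]; cv2.imwrite("pics/top0c.png",cv2.resize(im,None,fx=3.2,fy=3.2,interpolation=cv2.INTER_CUBIC))
E
```

```text
(no output)
```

View pics/top0c.png

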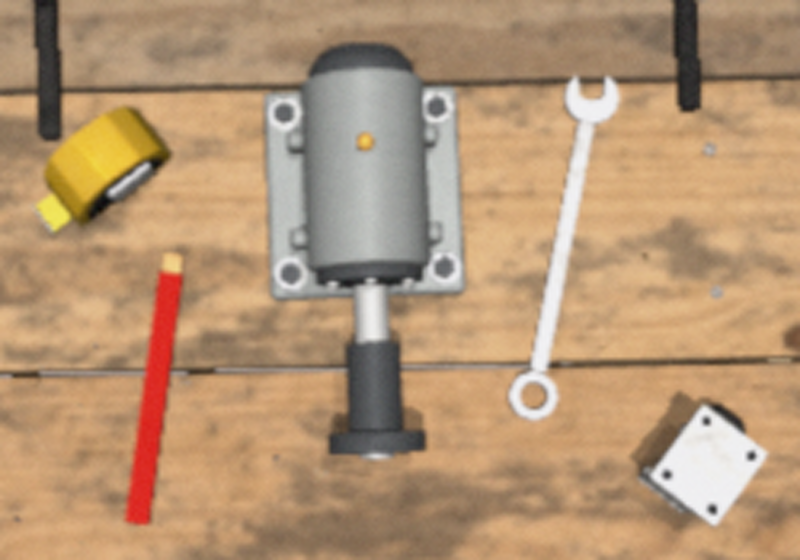

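The top view shows the hub's boss at about px (337,286), the flange at about row 303, and the shaft running up the picture (+x) into the pedestal at about (333,218). There is clear space around the hub. Next I work out the hub position and axis, then take a closer wrist picture.

```bash
cat > h.py <<'E'
from workcell import r, telemetry, optics, models
import cv2,numpy as np
def ray(p,uv,z,R=None,t=None):
    R=p["R"] if R is None else R; t=p["t"] if t is None else t
    f=240/np.tan(np.radians(p["vfov"]/2)); K=np.array([[f,0,p["cx"]],[0,f,p["cy"]],[0,0,1]])
    n=cv2.undistortPoints(np.array([[uv]],float),K,np.array(p["distortion"]))[0,0]
    d=R.T@np.array([n[0],n[1],1]); c=-R.T@t
    return c+d*(z-c[2])/d[2]
def wrist():
    o=telemetry.get_obs(); p=optics.read_camera("wrist")
    from scipy.spatial.transform import Rotation as Ro
    T=np.eye(4); T[:3,:3]=Ro.from_euler("xyz",o["orientation"]).as_matrix(); T[:3,3]=o["tcp_pos"]
    W=np.linalg.inv(T@p["tool_from_camera"]); p["R"]=W[:3,:3]; p["t"]=W[:3,3]
    return p
def ob():
    o=telemetry.get_obs(); return o["t"],o["tcp_pos"],o["ft_force"],o["finger_gap"]
E
python3 - <<'E'
from h import *
p=optics.read_camera("top")
for n,u,v,z in [("barrel back top",360,60,.111),("nipple",365,141,.121),("boss front top",374,342,.091),("boss flange",375,432,.091),("flange outer L",330,441,.075),("flange R",425,441,.075),("boss L",347,385,.075),("boss R",401,385,.075),("shaft L",356,310,.075),("shaft R",388,310,.075),("barrel L",305,150,.075),("barrel R",420,150,.075)]:
    print(n,ray(p,(220+u/3.2-.35,165+v/3.2-.35),z).round(4))
print(r.solve_ik([.5,0,.25],[np.pi,0,0]),r.solve_ik([.5,0,.25],[np.pi,0,np.pi]))
w=wrist();print(w["tool_from_camera"].round(3))
E
```

```text
barrel back top [ 0.6219 -0.1012  0.111 ]
nipple [ 0.574  -0.1029  0.121 ]
boss front top [ 0.4652 -0.1061  0.091 ]
boss flange [ 0.4151 -0.1056  0.091 ]
flange outer L [ 0.4105 -0.0803  0.075 ]
flange R [ 0.4095 -0.1341  0.075 ]
boss L [ 0.442  -0.0906  0.075 ]
boss R [ 0.4414 -0.1213  0.075 ]
shaft L [ 0.4846 -0.0965  0.075 ]
shaft R [ 0.4843 -0.1148  0.075 ]
barrel L [ 0.578  -0.0689  0.075 ]
barrel R [ 0.5767 -0.1354  0.075 ]
[-9.31345840e-02  2.26414307e-01  1.73930722e+00 -4.44089210e-16
  1.17587113e+00  1.47766174e+00] [-0.09313458  0.22641431  1.73930722  0.          1.17587113 -1.66393091]
[[ 0.001 -0.971 -0.239  0.066]
 [ 1.     0.001 -0.    -0.001]
 [ 0.    -0.239  0.971 -0.166]
 [ 0.     0.     0.     1.   ]]
```

```bash
python3 - <<'E'
from h import *
r.reach([.44,-.105,.24],[np.pi,0,np.pi])
w=wrist(); cv2.imwrite("pics/w1.png",w["pixels"])
for n in ["hub","pedestal"]:
  for d in models.outline_of(w,n)[:1]:print(n,d["extent"],d["p"])
print(ob())
import pickle; pickle.dump(w,open("w1.pkl","wb"))
E
```

```text
hub [285.1, 182.4, 340.0, 280.7] 0.7
pedestal [269.5, 259.2, 367.7, 390.1] 0.94
(3.4, array([ 0.44014242, -0.10457573,  0.23996569]), array([-0.23957208, -0.31743918,  0.46280327]), 1.003387660384307)
```

View pics/w1.png

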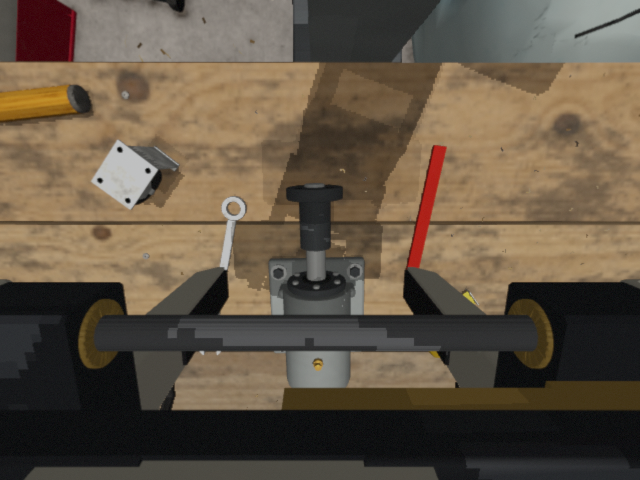

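```bash
python3 - <<'E'
import cv2
im=cv2.imread("pics/w1.png")[175:300,255:380]; cv2.imwrite("pics/w1c.png",cv2.resize(im,None,fx=4.8,fy=4.8,interpolation=cv2.INTER_CUBIC))
E
```

```text
(no output)
```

View pics/w1c.png

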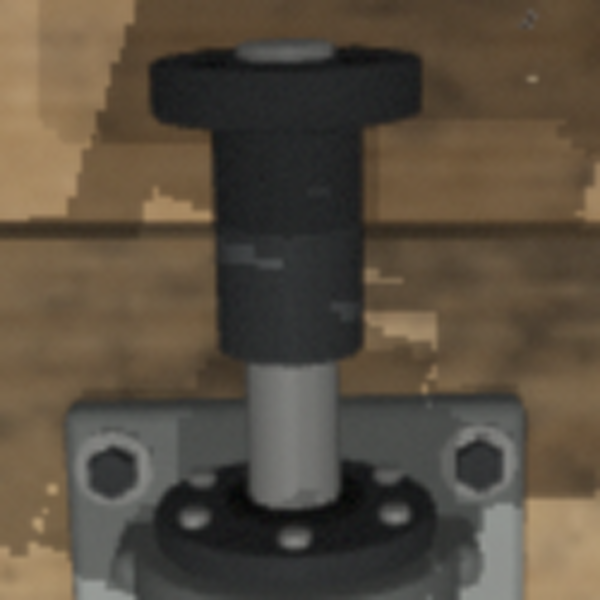

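```bash
python3 - <<'E'
from h import *
import pickle; w=pickle.load(open("w1.pkl","rb"))
q=lambda u,v,z:ray(w,(255+u/4.8-.4,175+v/4.8-.4),z).round(4)
for n,u,v,z in [("flL",151,80,.075),("flR",421,80,.075),("bossL",215,170,.075),("bossR",364,170,.075),("bossL2",218,340,.075),("bossR2",364,340,.075),("shL",250,440,.075),("shR",338,440,.075),("boss end top",292,364,.091),("boss end top",290,364,.075),("plate L front",68,405,.0),("plate R front",523,400,.0),("boss root top",289,128,.091)]: print(n,q(u,v,z))
print("nip",ray(w,(318,364),.121))
E
```

```text
flL [ 0.4085 -0.1342  0.075 ]
flR [ 0.4084 -0.0786  0.075 ]
bossL [ 0.4272 -0.1212  0.075 ]
bossR [ 0.4272 -0.0901  0.075 ]
bossL2 [ 0.4639 -0.1209  0.075 ]
bossR2 [ 0.4639 -0.0897  0.075 ]
shL [ 0.4864 -0.1142  0.075 ]
shR [ 0.4864 -0.0951  0.075 ]
boss end top [ 0.4646 -0.1051  0.091 ]
boss end top [ 0.4692 -0.1055  0.075 ]
plate L front [ 0.5022 -0.1644  0.    ]
plate R front [ 0.5006 -0.0438  0.    ]
boss root top [ 0.4163 -0.1058  0.091 ]
nip [ 0.57043607 -0.10243691  0.121     ]
```

```bash
python3 - <<'E'
from h import *
O=[np.pi,0,np.pi+.02]
r.reach([.441,-.1057,.16],O)
print(ob())
print(r.servo_line([.441,-.1057,.057],vel=.08,f_stop=8)); print(ob())
r.gripper_to(0.0,effort=45); r.sleep(.2); print(ob())
w=wrist(); cv2.imwrite("pics/w2.png",w["pixels"])
E
```

```text
(3.8167, array([ 0.44116906, -0.1055789 ,  0.16046419]), array([-0.0632274 ,  0.06263819,  0.83963222]), 0.9970366097710709)
False
(5.2583, array([ 0.44126224, -0.10578893,  0.05737691]), array([-0.34097086,  0.7180333 ,  0.05618047]), 0.9964832471510894)
(6.4583, array([ 0.44085548, -0.10525239,  0.05695893]), array([0.24798264, 4.69221183, 2.02006271]), 0.3326312752164579)
```

View pics/w2.png

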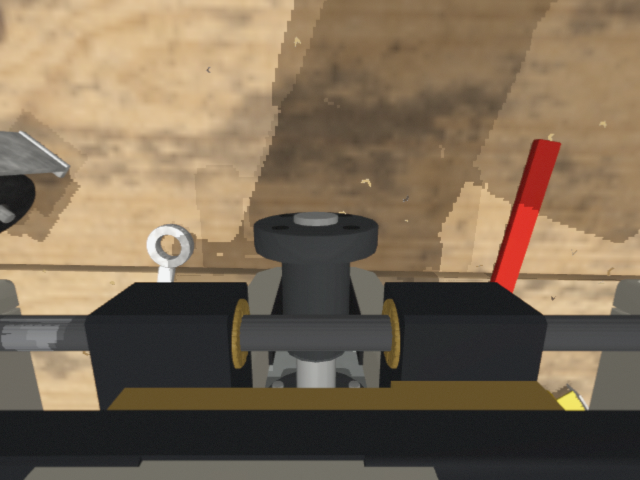

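The boss is gripped: the gap of 31 mm matches its 32 mm diameter. I take out some side load and press in slowly.

```bash
cat >> h.py <<'E'
A=np.array([np.cos(.02),np.sin(.02),0])
def show(m=""):
    t,p,f,g=ob(); print(m,round(t,2),(p*1000).round(2),f.round(2),round(g,3)); return p,f
E
python3 - <<'E'
from h import *
P0=np.array([.441,-.1052,.0566])
r.servo_line(P0,vel=.01); p,f=show("centred")
hit=r.servo_line(P0+A*.028,vel=.006,f_stop=9); print(hit); show()
for i in range(3):
    r.sleep(.05); show()
E
```

```text
centred 6.76 [ 441.23 -105.23   56.93] [-0.96  1.88  5.94] 0.338
True
 9.12 [ 453.38 -104.95   56.93] [-1.54 -1.27  6.36] 0.329
 9.17 [ 453.39 -104.95   56.94] [-2.17 -1.65  6.21] 0.335
 9.22 [ 453.35 -104.94   56.92] [-1.36 -0.45  6.35] 0.334
 9.27 [ 453.36 -104.93   56.92] [-1.91 -0.63  6.29] 0.332
```

```bash
cat >> h.py <<'E'
def press(sign,target=10.5,step=.0003,maxn=14):
    """step commanded target along sign*A until axial load reaches target"""
    p=telemetry.get_obs()["tcp_pos"].copy(); p[1:]=[-.1052+(p[0]-.441)*.02,.0566]; c=p
    for i in range(maxn):
        f=np.mean([telemetry.get_obs()["ft_force"]@A for _ in range(3)])*-sign
        if f>=target-.7: break
        c=c+sign*A*min(step,max(.00005,(target-f)/12000)); r.servo_line(c,vel=.005); r.sleep(.04)
        q,f3=show(f"{i} cmd {c[0]*1000:.2f}")
    return c
E
python3 - <<'E'
from h import *
c=press(1,maxn=6); show()
E
```

```text
0 cmd 453.66 9.57 [ 453.35 -104.94   56.9 ] [-3.36  1.02  8.24] 0.331
1 cmd 453.96 9.86 [ 453.4  -104.94   56.9 ] [-5.8   0.95 10.28] 0.333
2 cmd 454.26 10.15 [ 453.48 -104.95   56.91] [-6.53  0.48 10.69] 0.337
3 cmd 454.56 10.44 [ 453.53 -104.93   56.89] [-8.    0.19 11.65] 0.333
4 cmd 454.76 10.73 [ 453.57 -104.93   56.86] [-8.94 -0.11 13.26] 0.333
5 cmd 454.89 11.03 [ 453.57 -104.9    56.87] [-10.22  -0.67  13.76] 0.333
 11.03 [ 453.57 -104.9    56.87] [-10.22  -0.67  13.76] 0.333
```

```bash
python3 - <<'E'
from h import *
c=np.array([.45500,-.1050,.0574])
r.servo_line(c,vel=.005); 
for i in range(7): r.sleep(.1); show()
E
```

```text
11.43 [ 453.48 -104.92   56.95] [-7.04 -1.37  2.05] 0.334
 11.53 [ 453.51 -104.9    56.98] [-6.05 -1.52  1.67] 0.336
 11.63 [ 453.49 -104.9    56.97] [-5.87 -0.24  1.87] 0.332
 11.73 [ 453.48 -104.91   56.97] [-6.51 -1.16  2.14] 0.333
 11.83 [ 453.47 -104.91   56.97] [-6.36 -1.41  2.3 ] 0.337
 11.93 [ 453.49 -104.89   56.98] [-6.83 -1.71  2.42] 0.334
 12.03 [ 453.48 -104.93   56.97] [-6.39 -2.02  1.66] 0.337
```

```bash
python3 - <<'E'
from h import *
x=.4555
for k in range(6):
    r.servo_line([x,-.1049,.0574],vel=.005); r.sleep(.05); p,f=show(f"cmd {x}")
    if f[0]<-10.3: break
    x+=max(.0001,(11+f[0])/9000)
for i in range(8): r.sleep(.1); show()
E
```

```text
cmd 0.4555 12.33 [ 453.56 -104.88   56.95] [-9.19 -2.68  4.17] 0.332
cmd 0.45570107992147246 12.63 [ 453.58 -104.88   56.95] [-9.13 -3.53  4.6 ] 0.335
cmd 0.4559084844552833 12.93 [ 453.6  -104.87   56.93] [-11.19  -2.59   5.58] 0.335
 13.03 [ 453.61 -104.88   56.93] [-11.6   -2.95   5.5 ] 0.335
 13.13 [ 453.61 -104.87   56.95] [-11.25  -3.75   5.46] 0.33
 13.23 [ 453.61 -104.87   56.93] [-11.18  -2.37   6.03] 0.334
 13.33 [ 453.61 -104.87   56.93] [-12.3   -2.63   6.21] 0.334
 13.43 [ 453.62 -104.87   56.95] [-12.    -2.99   6.05] 0.334
 13.53 [ 453.64 -104.87   56.93] [-11.36  -2.76   5.54] 0.333
 13.63 [ 453.63 -104.86   56.94] [-11.94  -2.89   5.  ] 0.33
 13.73 [ 453.63 -104.88   56.95] [-11.29  -4.02   6.3 ] 0.334
```

Inner stop: TCP x = 453.6 mm, held 0.8 s at about 11.5 N. Next I draw it out.

```bash
python3 - <<'E'
from h import *
r.servo_line([.4535,-.1049,.0574],vel=.008); r.sleep(.1); show("released")
hit=r.servo_line([.4275,-.1049-.026*.02,.0574],vel=.006,f_stop=9); print(hit)
p,f=show(); r.sleep(.1); show()
E
```

```text
released 14.28 [ 453.12 -104.91   57.08] [-1.9  -2.66 -8.44] 0.335
True
 14.89 [ 453.04 -104.96   56.94] [ 1.58 -0.48  5.67] 0.336
 14.99 [ 453.02 -104.95   56.92] [1.99 1.13 7.5 ] 0.33
```

```bash
python3 - <<'E'
from h import *
for k in range(4):
    x0=telemetry.get_obs()["tcp_pos"][0]
    hit=r.servo_line([.4275,-.1049-.026*.02,.0572],vel=.006,f_stop=10); print(hit)
    p,f=show(); r.sleep(.1); show()
    if not hit: break
    if p[0]<.4405 : break
E
```

```text
True
 17.65 [ 434.36 -105.35   56.97] [-0.05  1.13  1.21] 0.335
 17.75 [ 434.42 -105.34   56.97] [0.68 1.05 1.26] 0.331
```

```bash
python3 - <<'E'
from h import *
x=.4340; z=.0570
for k in range(10):
    r.servo_line([x,-.1053,z],vel=.006); r.sleep(.05); p,f=show(f"cmd {x:.5f} {z:.4f}")
    if f[0]>10.3: break
    x-=np.clip((11-f[0])/9000,.0001,.0006); z+=np.clip(f[2]/14000,-.0003,.0003)
for i in range(8): r.sleep(.1); show()
E
```

```text
cmd 0.43400 0.0570 18.11 [ 434.38 -105.36   56.98] [ 5.35  1.24 -2.39] 0.332
cmd 0.43340 0.0568 18.41 [ 434.25 -105.37   56.99] [ 7.5   1.64 -2.15] 0.334
cmd 0.43301 0.0567 18.71 [ 434.17 -105.38   56.97] [ 8.83  3.01 -0.46] 0.333
cmd 0.43277 0.0566 19.01 [ 434.17 -105.4    56.99] [ 9.62  2.82 -1.36] 0.338
cmd 0.43262 0.0565 19.31 [ 434.17 -105.41   56.98] [9.39 4.53 0.34] 0.334
cmd 0.43244 0.0566 19.61 [ 434.13 -105.42   57.02] [10.18  3.9  -1.38] 0.329
cmd 0.43234 0.0565 19.91 [ 434.12 -105.42   56.97] [10.26  3.63 -0.25] 0.334
cmd 0.43224 0.0565 20.21 [ 434.12 -105.41   56.99] [10.98  4.52 -0.39] 0.332
 20.31 [ 434.09 -105.4    56.98] [10.44  4.19 -0.51] 0.337
 20.41 [ 434.14 -105.42   56.99] [11.2   3.96 -1.12] 0.331
 20.51 [ 434.11 -105.4    56.98] [10.36  3.58 -1.35] 0.335
 20.61 [ 434.12 -105.42   56.99] [11.26  4.69 -0.42] 0.336
 20.71 [ 434.12 -105.43   56.99] [10.65  4.44 -0.72] 0.335
 20.81 [ 434.12 -105.41   56.98] [10.42  3.98 -0.33] 0.333
 20.91 [ 434.09 -105.4    56.97] [11.45  5.13  0.3 ] 0.333
 21.01 [ 434.12 -105.42   56.98] [11.46  4.62  0.  ] 0.333
```

```bash
python3 - <<'E'
from h import *
T=.44387; x=T; z=.0570
r.servo_line([x,-.10515,z],vel=.012); r.sleep(.15); p,f=show()
for k in range(5):
    if abs(p[0]-T)<.00006: break
    x+=(T-p[0])*.9
    r.servo_line([x,-.10515,z],vel=.006); r.sleep(.15); p,f=show(f"cmd {x:.5f}")
E
```

```text
22.27 [ 443.7  -105.11   56.95] [-2.03 -0.68  4.14] 0.332
cmd 0.44402 22.68 [ 443.97 -105.12   56.96] [-2.62 -0.21  2.39] 0.335
cmd 0.44393 23.07 [ 443.95 -105.13   56.96] [-1.27 -0.17  1.77] 0.33
cmd 0.44386 23.48 [ 443.97 -105.14   56.98] [-0.36 -0.59 -0.4 ] 0.334
cmd 0.44377 23.88 [ 443.88 -105.16   56.99] [ 2.46  0.52 -1.9 ] 0.336
```

```bash
python3 - <<'E'
from h import *
w=wrist(); a=w["pixels"]; cv2.imwrite("pics/w3.png",a)
r.gripper_to(1.0); r.sleep(.3); show("open")
w=wrist(); b=w["pixels"]; cv2.imwrite("pics/w4.png",b)
s=(slice(205,262),slice(240,395))
g=lambda i:np.float32(cv2.cvtColor(i[s],cv2.COLOR_BGR2GRAY))
print(cv2.phaseCorrelate(g(a),g(b)))
o=telemetry.get_obs()["tcp_pos"]
r.servo_line([o[0],o[1],.17],vel=.1,f_stop=15); show("up")
r.reach([.44,-.105,.24],[np.pi,0,np.pi]); r.sleep(.2)
w=wrist(); cv2.imwrite("pics/w5.png",w["pixels"])
p=optics.read_camera("top"); cv2.imwrite("pics/top5.png",p["pixels"])
t0=cv2.imread("pics/top0.png")
for n in ["castor_1","carpenter_pencil_1","spanner_1","tape_measure_1"]:
    d=models.spot_in(p,n)[:1]; print(n,[(np.round(e["extent"]),e["p"]) for e in d])
cv2.imwrite("pics/cmp.png",np.hstack([cv2.resize(cv2.imread("pics/w4.png"),(400,300)),cv2.resize(w["pixels"],(400,300))]))
E
```

```text
open 25.32 [ 443.75 -105.15   56.99] [ 0.13 -0.3   0.76] 1.002
((-0.04800120961732546, 0.0798836339294553), 0.9894597239295642)
up 26.65 [ 443.5  -105.07  169.51] [ 0.28 -0.47 -1.19] 1.0
castor_1 [(array([422., 292., 456., 329.]), 0.88)]
carpenter_pencil_1 [(array([270., 241., 274., 254.]), 0.38)]
spanner_1 []
tape_measure_1 [(array([230., 197., 274., 234.]), 0.98)]
```

View pics/w5.png

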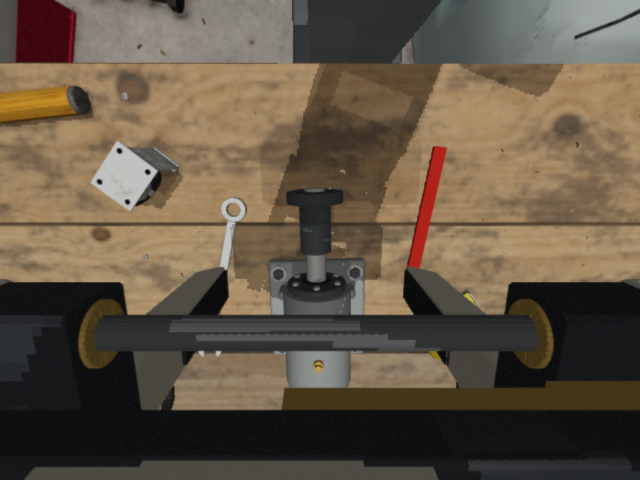

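View pics/w4.png

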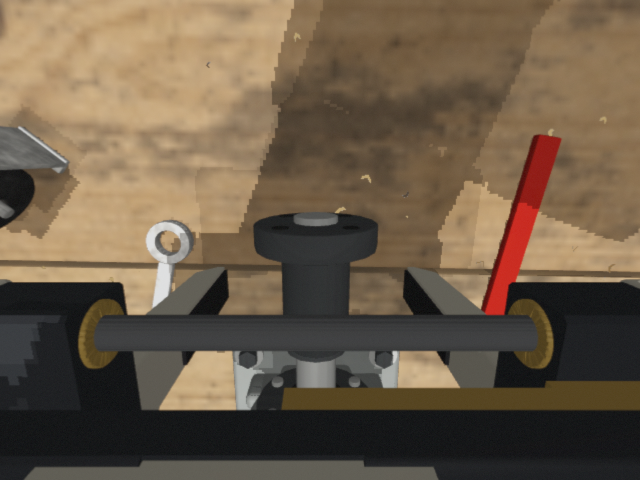

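The open gripper is clear of the hub. In the same view as before, the flange moved from row 192 to 196, about 3 mm inward, which matches the arm's record. The castor (135,177), spanner ring (234,209) and pencil (428,207) are where they were. The flange sits at the same row (about 238) in the hand before and after the test, so the grip did not slip. I'm handing the job in.

```bash
python3 - <<'E'
from h import *
show(); r.close_job()
E
```

```text
27.53 [ 439.92 -104.95  239.71] [ 0.15 -0.86 -0.51] 1.002
the job is handed in; nothing more can be done
```

I checked the end float, left the shaft halfway between the two stops, let go and handed the job in at about 27.5 s of the 54 s allowed. Total travel felt was about 19.5 mm.

| | TCP x (mm) | Force | Held |
|---|---|---|---|
| Inner stop | 453.6 | about 11.5 N | 0.8 s |
| Outer stop | 434.1 | about 11 N | 0.8 s |
| Left at | 443.88 (midpoint 443.87) | released | – |

**Checks that agreed:**
- **Release:** comparing pictures from just before and just after letting go, the hub moved less than 0.1 pixel.
- **Grip:** the hub sat at the same place in the jaws before and after the test, so it did not slip.
- **Other things on the bench:** the castor, spanner and pencil look unmoved in the last wrist picture. The tape measure's place in the top view is unchanged.

**What was less clean:**
- **Sideways load:** while first building up the inward press I also put about 14 N downward on the hub, making about 17 N in all. I removed it before the counted hold. The largest force I read stayed under 20 N, but I did not log the instant of first contact with each stop.
- **Early stop:** the first outward pull stopped straight away on a change in vertical force. I simply resumed it, with no other effect.
- **Detectors:** in the last top picture the network missed the spanner and found only part of the pencil, probably because the arm was in the way.

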